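# Find the gear that matches the master and roll it on the tester

## Robot

A 6-joint arm with a two-finger parallel gripper is mounted at the origin on the work surface. World frame = base frame: x ahead of the robot, y to its left, z up, the work surface at z = 0. Lengths are in m, angles in rad, forces in N, time in s.
With the tool pointing down it reaches from about 0.325 to 0.875 m from the base axis. Payload 4.4 kg.
Tool frame: the origin (TCP) lies at the very end of the fingers, on their centre line; the grasp point (between the pads) lies grasp_offset behind it (grasp_offset is the distance from the TCP to the grasp point, in m); z points along the fingers, y is the line along which they close (so a half turn about z gives the same grasp; the last joint's range is limited). The gripper opens to 85 mm and grips with 20 to 120 N. Pads are 22 mm wide; open, the fingers measure 114 mm over their backs; the gripper's body (76 mm by 85 mm) begins 54 mm behind the grasp point. The pads swing forward as they close: fully open they stand 13 mm farther back than shut.
Start: joints at [-1.27, 0.207, 1.542, -0, 1.393, -0.15], TCP at [0.251, -0.517, 0.231] pointing down, gripper open.
Joint ranges: [-2.73, 2.73], [-0.86, 2.22], [0.23, 2.46], [-1.11, 4.25], [0.08, 2.63], [-2.82, 2.82]. Speed limits (rad/s): [2.79, 2.79, 3.14, 3.14, 3.14, 3.14].

## Interface

Orientations are given as a rotation vector (axis times angle).
In Python, from workcell import * gives the robot as it stands. The module is installed in compiled form; this text tells all that it offers.
- The arm moves only by the shell command python3 -m jog 'ROWS' [OPENING] [FORCE]. ROWS is JSON, a list of rows, each an object of numbers: "dx", "dy", "dz": the shift along the world's x, y, z in units of 0.05 m (1.0 is 0.05 m); "spin": the turn about the world's z in units of 5 degrees (1.0 is 5 degrees). In form: [{"dx": .., "dy": .., "dz": .., "spin": ..}, ...]. A call has exactly 10 rows; each row shifts and turns the commanded pose from where the row before left it; what a row does not reach is not made up. A row lasts 1/10 s, in which the tool goes at most 50 mm and 8.59 degrees, less where a joint would pass 70% of its speed; a pose out of reach is approached as far as the arm can. A call with a number of a shift or a turn outside -1 to 1 is refused whole. A call with a gripper value outside its range is refused whole. OPENING is the finger opening in mm, from 0 to 85.4, set as the call begins (- or left out, the last holds). The fingers move at their own pace and stop on an object; FORCE is the grip in N (left out, the last holds). Time passes only in rows, so rows that do not move let the fingers close, or fill a call up. It gives the time, the measured TCP pose, the force, the opening and the grip force at its end, in the units of the state.
- get_obs(): the state, without advancing time (a new reading comes with each control period).
- capture(name): name is "scene" or "top" or "wrist"; returns the picture (384x512x3 uint8, blue, green, red); there is no depth.
- camera_info(name): a dict with "fx", "fy", "cx", "cy" (pixels), "world_from_camera" (4x4, takes a point from camera to world coordinates). Camera axes: x right, y down, z forward; pixel columns grow to the right and rows downward; lengths in m; the calibration is good to about 2 mm. A picture is of the moment at which its call begins: read the wrist's pose just before it. camera_info takes no time and is no camera call; for the wrist camera it gives the pose at the moment of the call.
- hand_in(): hands the job in; it is judged then, once.
The state is a dict: "time": time; "joint_positions": joint angles; "dq": joint speeds; "effort": joint torques, N m; "tcp_pos": TCP position; "tool_rot": TCP orientation; "ft_force": force on the tool from outside, world axes, zero at the start; "ft_torque": the same for the moment, N m; "finger_gap": finger opening in m; "finger_force": force on a finger pad.
Only numpy, scipy, OpenCV 4.12 (cv2) and the standard library are available. Lean on these libraries where they do the work, as an engineer would, in place of code of your own. Each camera call takes 0.05 s, during which the arm holds its last target. There are 200 camera calls.

## Task

Three loose gears of one outside size lie on the test bench: find the one with as many teeth as the master gear of the roll tester (the gear with the crank pin) and set it, hub up, on the bare spindle of the latched carriage beside the master. Then lift the draw-latch lever up past its centre until its hook drops free and the sprung carriage carries the gear into mesh, and turn the master a third of a turn by its crank pin, either way round. Before or after, lay the two gears with other tooth counts flat, hub up, side by side in the empty grey tray; set the gears down gently, leave the matching gear in mesh with the latch open, and do not shift the other things on the bench.

Things in the scene. Friction and masses are not known exactly. Their poses are not given: they have to be found in the camera images.
- gear_match: loose blackened-steel spur gear with 12 teeth, the same as the master: outside diameter 100 mm, root diameter 72 mm, toothed disc 14 mm thick; above it a round hub 36 mm in diameter reaches to 50 mm above the underside (36 mm of it stands above the disc: grip it there from above); through bore 21 mm; 0.5 kg. Origin: centre of the underside, z up along the bore, a tooth points along x. Starts flat on the bench, hub up
- gear_coarse: loose gear of the same sizes, hub and origin but with 9 wide teeth: does not match
- gear_fine: loose gear of the same sizes, hub and origin but with 16 narrow teeth: does not match
- tester: roll tester, fixed to the bench: grey base plate 120 (x) by 340 mm (y), 12 mm thick, centred 20 mm to +y of the origin. Origin on the bench surface. Along its y axis stand, from +y to -y: the master gear (y = +120 mm), the carriage with the spindle (y = +13 mm latched, +32 mm run home), the draw latch (pivot y = -105 mm) with its lever lying out to -y
- spindle_seat (a point): centre of the shoulder of the carriage's spindle, on which the gear's underside rests, 66 mm above the bench; it moves with the carriage. The spindle is 18 mm in diameter and stands 31 mm above this point, its top 7 mm a cone down to 8 mm
- carriage (a joint): travel of the sprung carriage towards the master along the tester's +y (m): 0 latched, 0.019 fully home; the spring pushes it home with 12.5 N falling to 8 N. At home the two gears' axes are 88 mm apart and their teeth interlock; both turn freely and are oiled, so the teeth find their gaps by themselves, or as soon as the crank is turned
- master_axis (a point): point on the upright axis of the master gear, level with its underside (66 mm above the bench); the master has 12 teeth and the sizes of the loose gears but no tall hub
- crank_pin (a point): on the axis of the master's crank pin, 10 mm below its top: upright steel pin 12 mm in diameter, 32 mm off the master's axis, from 80 to 126 mm above the bench (crank arm up to 89 mm). It goes round the master's axis, either way, lightly, by at least 5 rad each way
- latch_pivot (a point): centre of the latch lever's hinge, 48 mm above the bench; the hinge line is the tester's x axis
- lever_grip (a point): middle of the latch lever, 90 mm from its hinge, 17 mm short of its end. The lever is a flat steel bar, black-sleeved at its end, 18 mm wide (along the tester's x) and 9 mm thick; closed, it lies level, pointing to the tester's -y
- latch (a joint): angle of the latch lever (rad): 0 closed and level, growing as its end is lifted up and over towards the carriage; dead centre at about 0.2, upright at 1.57, stop at 2.0. The carriage moves home as the lever rises from about 0.5 to 1.6, and the hook comes free by about 1.75; there the lever leans past upright and stays. Needs a few N at the end
- hook_claw (a point): middle of the claw of the latch's hook, which pulls from below on a lip of the carriage: 48 mm above the bench when latched; it drops to less than 30 mm when free
- tray: empty grey plastic tray, fixed to the bench: outside 270 (x) by 150 mm (y), walls 30 mm high and 5 mm thick, floor 5 mm thick. Origin: centre of the underside. Room for two gears side by side along its x
- hex_key: bystander: T-handle hex key, 180 mm long, lying on the bench; leave alone
- adapter: bystander: flanged brass adapter, 85 by 60 mm, 62 mm high; leave alone
- mouse: bystander: black computer mouse, 105 by 62 mm, 34 mm high; leave alone
Not all that is in view belongs to the job. Leave any blue or white look-alike of the gear_coarse alone.

How it is judged:
On the way, in this order (a step that is already met when the one before it is completed fails the run):
1. the 12-tooth gear sits on the spindle, hub up and let go, the carriage still latched (distance between gear_match and spindle_seat below 0.005 m and angle between gear_match's own z axis and vertical below 0.1 rad and contact force between gear_match and the fingers below 0.1 N and value of joint carriage below 0.004 m), for 0.2 s.
2. the latch lever is past centre and the hook has dropped free (value of joint latch above 1.2 rad and z of hook_claw in the frame of tester below 0.035 m), for 0.2 s.
3. with the gear in mesh the master has been turned by its crank at least a quarter turn (distance of crank_pin from where it was at the start of the episode above 0.045 m and value of joint carriage above 0.016 m and distance between gear_match and spindle_seat below 0.006 m), for 0.1 s.
At the end, for the whole second after the job is handed in: 12-tooth gear hub up on the spindle (6 mm, tilt under 0.1 rad), carriage over 16 mm home, lever past 1.2 rad, hook claw under 35 mm high; 9- and 16-tooth gears flat, hub up on the tray floor (within 7 mm of it, tilt under 0.1 rad); gears at rest (all of step 2 and distance between gear_match and spindle_seat below 0.006 m and angle between each of gear_match, gear_coarse, gear_fine's own z axis and vertical below 0.1 rad and value of joint carriage above 0.016 m and x of gear_coarse in the frame of tray between -0.11 and 0.11 m and y of gear_coarse in the frame of tray between -0.045 and 0.045 m and z of each of gear_coarse, gear_fine in the frame of tray below 0.012 m and x of gear_fine in the frame of tray between -0.11 and 0.11 m and y of gear_fine in the frame of tray between -0.045 and 0.045 m and linear speed of each of gear_match, gear_coarse, gear_fine below 0.02 m/s); the robot touches nothing.
It fails at once if a bystander was shifted by more than 25 mm (distance of any of hex_key, adapter, mouse from where it was at the start of the episode above 0.025 m).
It fails at once if a gear was dropped: it fell free at over 0.7 m/s (from more than about 25 mm) ((linear speed of gear_match above 0.7 m/s and contact force between gear_match and the fingers below 0.1 N) or (linear speed of gear_coarse above 0.7 m/s and contact force between gear_coarse and the fingers below 0.1 N) or (linear speed of gear_fine above 0.7 m/s and contact force between gear_fine and the fingers below 0.1 N)).
It also fails if it takes over 72 s, if anything falls off the work surface, if the arm or the gripper's body presses on something with over 40 N, if the wrist force passes 120 N, or if a joint passes its speed limit or range.

## Working session

There is one attempt and no reset: what is moved stays moved. The work goes in short steps, Python scripts to look and compute and a shell command to move; the robot and the scene stay as the last step left them, time stands still between calls to the robot, and variables do not carry over. Pictures are saved under pics/ and viewed, at most 10 in all, crops included, and the job is handed in when it is done.

```bash
mkdir -p pics; cat > h.py <<'E'
from workcell import *
import numpy as np, cv2
def ray(name,u,v,ci=None):
    c=ci or camera_info(name); T=np.array(c["world_from_camera"])
    d=T[:3,:3]@np.array([(u-c["cx"])/c["fx"],(v-c["cy"])/c["fy"],1.]); return T[:3,3],d
def onz(name,u,v,z,ci=None):
    o,d=ray(name,u,v,ci); return o+d*(z-o[2])/d[2]
def proj(name,p,ci=None):
    c=ci or camera_info(name); T=np.linalg.inv(np.array(c["world_from_camera"])); q=T[:3,:3]@np.array(p)+T[:3,3]
    return c["fx"]*q[0]/q[2]+c["cx"],c["fy"]*q[1]/q[2]+c["cy"]
E
python3 - <<'E'
from h import *
for n in("scene","top"):
    im=capture(n);cv2.imwrite(f"pics/{n}0.png",im)
    c=camera_info(n);print(n,c["fx"],np.round(c["world_from_camera"],3).tolist())
o=get_obs();print(o["time"],o["tcp_pos"],o["tool_rot"])
try: print(grasp_offset)
except Exception as e: print(e)
E
```

```text
scene 365.17520017025856 [[0.473, 0.548, -0.69, 1.336], [0.881, -0.305, 0.361, -0.493], [-0.013, -0.779, -0.627, 0.798], [0.0, 0.0, 0.0, 1.0]]
top 398.02325092650347 [[-0.03, -0.998, 0.063, 0.466], [-1.0, 0.03, -0.003, -0.066], [0.002, -0.063, -0.998, 1.338], [0.0, 0.0, 0.0, 1.0]]
0.1 [ 0.25082511 -0.51664315  0.23022388] [-3.05973873e+00 -7.03124190e-01  2.09437453e-04]
0.0187
```

View pics/top0.png

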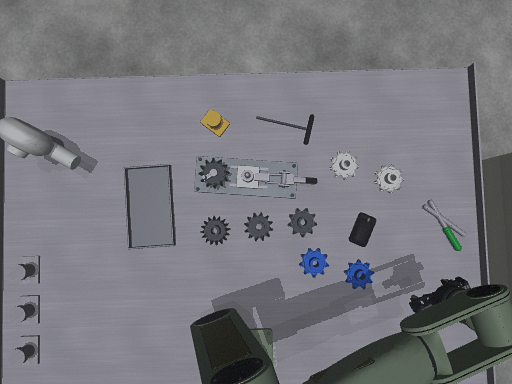

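View pics/scene0.png

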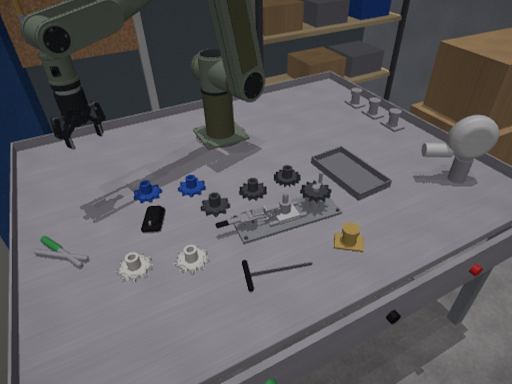

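The top view shows dark gears at (215,230), (259,226) and (302,222). The master is at (213,173), the spindle at (248,176), the lever end at (312,181) and the tray at (150,206). Look-alikes to leave alone are white at (344,165) and (388,179), and blue at (314,262) and (359,274). A close crop will give the tooth counts.

```bash
python3 - <<'E'
from h import *
im=cv2.imread("pics/top0.png")
cv2.imwrite("pics/crop0.png",cv2.resize(im[148:248,190:330],None,fx=5,fy=5,interpolation=cv2.INTER_CUBIC))
g=cv2.cvtColor(im,cv2.COLOR_BGR2GRAY); hsv=cv2.cvtColor(im,cv2.COLOR_BGR2HSV)
m=(g<100).astype(np.uint8)
n,l,s,c=cv2.connectedComponentsWithStats(m)
for i in range(1,n):
    if 150<s[i,4]<3000: print(s[i],c[i])
for (u,v) in((215,230),(259,226),(302,222)):
    # angular tooth count: dark profile round the tooth ring at disc-top height
    y,x=np.indices(g.shape)
    cc=[c[i] for i in range(1,n) if abs(c[i]-[u,v]).max()<6 and s[i,4]>150]
    if not cc: continue
    p=onz("top",*cc[0],0.014);print(p)
    a=np.linspace(0,2*np.pi,360,endpoint=False)
    for R in(.042,.044):
        q=np.array([proj("top",p+R*np.array([np.cos(t),np.sin(t),0])) for t in a],np.float32)
        pr=cv2.remap(g,q[:,0],q[:,1],cv2.INTER_LINEAR).ravel().astype(float)
        f=abs(np.fft.rfft(pr-pr.mean()));print([(k,int(f[k])) for k in np.argsort(-f)[:4]])
E
```

```text
[  0  78   6  42 213] [ 2.14553991 98.79342723]
[256 114  58  31 290] [295.23793103 126.16551724]
[ 10 117  87  56 760] [ 54.975      148.68026316]
[  0 137   5 247 884] [  1.39705882 247.08936652]
[198 158  34  32 617] [215.31442464 173.44246353]
[124 164  52  84 582] [148.36082474 204.91065292]
[422 204  41  47 262] [447.45801527 232.47328244]
[287 208  30  30 513] [301.7037037  221.86354776]
[244 212  29  29 507] [258.1183432  226.29980276]
[348 212  28  35 604] [361.93874172 229.30960265]
[200 216  31  30 537] [214.83985102 230.17318436]
[299 248  30  30 537] [313.55865922 261.88454376]
[ 18 256  22  27 230] [ 31.2173913  269.57391304]
[220 278  65  20 395] [258.36708861 289.42278481]
[ 17 295  23  29 258] [ 30.99224806 308.88372093]
[ 15 342  22  21 211] [ 28.01421801 350.37914692]
[0.4226809  0.08088085 0.014     ]
[(np.int64(16), 9678), (np.int64(7), 761), (np.int64(14), 759), (np.int64(18), 751)]
[(np.int64(16), 9608), (np.int64(14), 1077), (np.int64(32), 804), (np.int64(2), 752)]
[ 0.43115573 -0.06273956  0.014     ]
[(np.int64(12), 10127), (np.int64(36), 831), (np.int64(24), 708), (np.int64(1), 601)]
[(np.int64(12), 9531), (np.int64(24), 2796), (np.int64(10), 598), (np.int64(34), 486)]
[ 0.44147324 -0.2076698   0.014     ]
[(np.int64(9), 8769), (np.int64(27), 1023), (np.int64(8), 874), (np.int64(11), 583)]
[(np.int64(9), 8790), (np.int64(18), 2457), (np.int64(10), 927), (np.int64(8), 860)]
```

View pics/crop0.png

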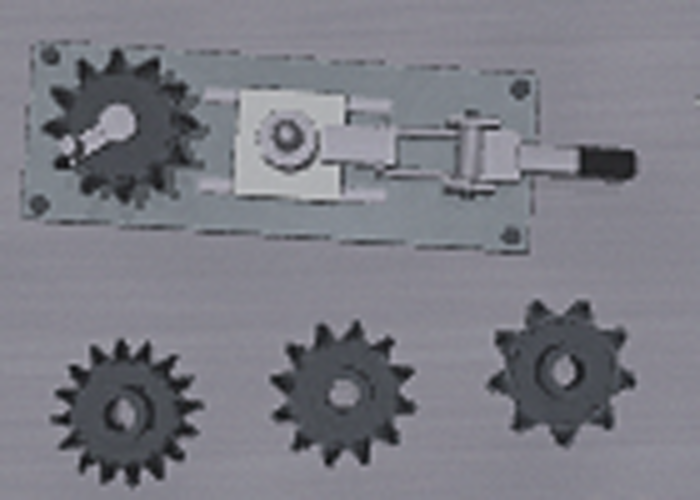

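The counts are clear in the crop. The left gear (215,230) has 16 teeth, the middle one (258,226) has 12 and is the match, and the right one (302,222) has 9. The crank pin is at about (204,178). I'll move the wrist above the matching gear and look from close by.

```bash
python3 -m jog '[{"dx":0.3,"dy":0.9,"dz":0.3,"spin":1},{"dx":0.3,"dy":0.9,"dz":0.3,"spin":1},{"dx":0.3,"dy":0.9,"dz":0.3,"spin":1},{"dx":0.3,"dy":0.9,"dz":0.2,"spin":1},{"dx":0.3,"dy":0.9,"spin":1},{"dx":0.3,"dy":0.9,"spin":1},{"dx":0.3,"dy":0.9,"spin":1},{"dx":0.3,"dy":0.9,"spin":1},{"dx":0.3,"dy":0.9,"spin":1},{"dx":0.3,"dy":0.9,"spin":1}]' 85 && python3 -m jog '[{"spin":1},{"spin":1},{"spin":0.6},{},{},{},{},{},{},{}]'
python3 - <<'E'
from h import *
o=get_obs();print(o["time"],o["tcp_pos"],o["tool_rot"],o["joint_positions"])
c=camera_info("wrist");print(c["fx"],np.round(c["world_from_camera"],3).tolist())
cv2.imwrite("pics/w1.png",capture("wrist"));np.savez("w1.npz",**{k:np.array(v) for k,v in c.items()})
a=onz("top",197,156,.012);b=onz("top",298,162.4,.012);d=a-b
print("plate dir",np.degrees(np.arctan2(d[1],d[0])),np.linalg.norm(d))
for p in((124,164),(176,165),(176,247),(130,248)):print("tray",onz("top",*p,.03))
t=cv2.imread("pics/top0.png")
E
```

```text
0.1 [ 0.25082511 -0.51664315  0.23022388] [-3.05973873e+00 -7.03124190e-01  2.09437453e-04] [-1.26950029e+00  2.07365132e-01  1.54281274e+00  2.59463845e-05
  1.39352353e+00 -1.50463082e-01]
276.46273450031316 [[0.437, -0.851, -0.292, 0.328], [-0.9, -0.414, -0.139, -0.482], [-0.003, 0.323, -0.946, 0.373], [0.0, 0.0, 0.0, 1.0]]
plate dir 84.64507050351648 0.339502766686213
tray [0.64990508 0.37414032 0.03      ]
tray [0.64146838 0.20248165 0.03      ]
tray [0.37236154 0.20696952 0.03      ]
tray [0.37363278 0.35691194 0.03      ]validation failed for argument at $[4]...
```

View pics/w1.png

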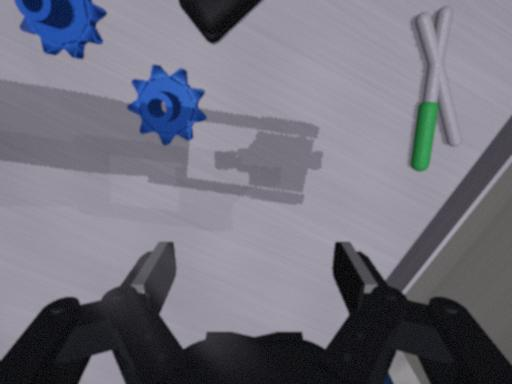

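All keys are required in each row, so that move was refused. This picture is still from the start pose and shows a blue gear at (167,105) and the fingers at the bottom. I'll send the move again.

```bash
python3 -m jog '[{"dx":0.44,"dy":0.78,"dz":0.2,"spin":1},{"dx":0.44,"dy":0.78,"dz":0.2,"spin":1},{"dx":0.44,"dy":0.78,"dz":0.2,"spin":1},{"dx":0.44,"dy":0.78,"dz":0.2,"spin":1},{"dx":0.44,"dy":0.78,"dz":0.2,"spin":1},{"dx":0.44,"dy":0.78,"dz":0.2,"spin":1},{"dx":0.44,"dy":0.78,"dz":0.2,"spin":1},{"dx":0.44,"dy":0.78,"dz":0.2,"spin":1},{"dx":0.44,"dy":0.78,"dz":0.2,"spin":1},{"dx":0.44,"dy":0.78,"dz":0.2,"spin":1}]' 85 && python3 -m jog '[{"dx":0,"dy":0,"dz":0,"spin":1},{"dx":0,"dy":0,"dz":0,"spin":0.76},{"dx":0,"dy":0,"dz":0,"spin":0},{"dx":0,"dy":0,"dz":0,"spin":0},{"dx":0,"dy":0,"dz":0,"spin":0},{"dx":0,"dy":0,"dz":0,"spin":0},{"dx":0,"dy":0,"dz":0,"spin":0},{"dx":0,"dy":0,"dz":0,"spin":0},{"dx":0,"dy":0,"dz":0,"spin":0},{"dx":0,"dy":0,"dz":0,"spin":0}]'
python3 - <<'E'
from h import *
import pickle
o=get_obs();print(o["time"],o["tcp_pos"],o["tool_rot"],o["joint_positions"])
c=camera_info("wrist");print(c["fx"],np.round(c["world_from_camera"],3).tolist())
cv2.imwrite("pics/w1.png",capture("wrist"));pickle.dump(c,open("w1.pkl","wb"))
E
```

```text
time: 1.15
tcp_pos: [0.4714, -0.1255, 0.3315]
tool_rot: [-2.474, -1.936, 0.0]
ft_force: [-0.3, -0.1, 0.5]
finger_gap: 0.0853
finger_force: 0.0
time: 2.15
tcp_pos: [0.471, -0.1274, 0.3313]
tool_rot: [2.322, 2.116, 0.0]
ft_force: [0.6, -1.0, 1.1]
finger_gap: 0.0848
finger_force: 0.0
2.15 [ 0.47102009 -0.12735536  0.3312905 ] [2.32216090e+00 2.11589673e+00 2.80543270e-05] [-4.41668009e-01 -4.42160038e-02  1.60674165e+00  7.18612832e-06
  1.57903752e+00 -3.48782336e-01]
276.46273450031316 [[0.996, -0.088, -0.03, 0.481], [-0.093, -0.942, -0.322, -0.045], [0.0, 0.323, -0.946, 0.474], [0.0, 0.0, 0.0, 1.0]]
```

View pics/w1.png

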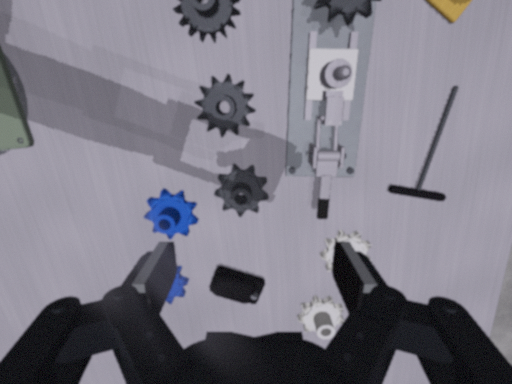

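The tool axis now lines up with the tester. In this view the match is at (226,106), the 9-tooth gear at (241,190), the 16-tooth gear at (208,10), the spindle tip at (340,72) and the lever end at (323,208). I'll take a second view from further +y and triangulate.

```bash
python3 -m jog '[{"dx":0.1,"dy":0.25,"dz":0,"spin":0},{"dx":0.1,"dy":0.25,"dz":0,"spin":0},{"dx":0.1,"dy":0.25,"dz":0,"spin":0},{"dx":0.1,"dy":0.25,"dz":0,"spin":0},{"dx":0.1,"dy":0.25,"dz":0,"spin":0},{"dx":0.1,"dy":0.25,"dz":0,"spin":0},{"dx":0.1,"dy":0.25,"dz":0,"spin":0},{"dx":0,"dy":0.25,"dz":0,"spin":0},{"dx":0,"dy":0,"dz":0,"spin":0},{"dx":0,"dy":0,"dz":0,"spin":0}]' |head -2
cat > g.py <<'E'
from h import *
import pickle
def disc(im,c,thr=75,z=.014):
    g=cv2.cvtColor(im,cv2.COLOR_BGR2GRAY);m=(g<thr).astype(np.uint8)
    out=[]
    for k in cv2.findContours(m,cv2.RETR_EXTERNAL,cv2.CHAIN_APPROX_NONE)[0]:
        if cv2.contourArea(k)<800:continue
        w=np.array([onz("",u,v,z,c)[:2]*1000 for u,v in k[:,0]],np.float32)
        (x,y),r=cv2.minEnclosingCircle(w)
        if r<65: out.append((round(x,1),round(y,1),round(r,1),k[:,0].mean(0).round()))
    return out
E
python3 - <<'E'
from g import *
c=camera_info("wrist");im=capture("wrist");cv2.imwrite("pics/w2.png",im);pickle.dump(c,open("w2.pkl","wb"))
for n in("w1","w2"):
    print(n);[print(x) for x in disc(cv2.imread(f"pics/{n}.png"),pickle.load(open(n+".pkl","rb")))]
big=cv2.resize(im,(800,600),interpolation=cv2.INTER_CUBIC);cv2.imwrite("pics/w2b.png",big)
E
```

```text
time: 3.2
tcp_pos: [0.5059, -0.0271, 0.3313]
w1
(413.3, -403.4, 56.3, array([238., 286.]))
(446.6, -201.0, 47.1, array([242., 184.]))
w2
```

View pics/w2b.png

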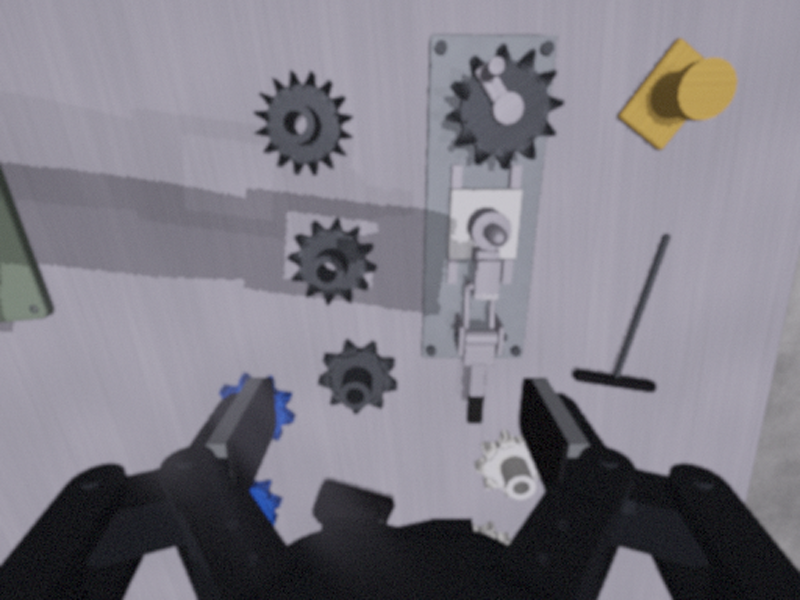

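```bash
python3 - <<'E'
from g import *
for n in("w1","w2"):
    im=cv2.imread(f"pics/{n}.png");c=pickle.load(open(n+".pkl","rb"))
    for thr in(85,95):
        print(n,thr);[print(x) for x in disc(im,c,thr) if 40<x[2]<58]
    print("master",[x for x in disc(im,c,95,.08) if 40<x[2]<58])
c1,c2=[pickle.load(open(n+".pkl","rb")) for n in("w1","w2")]
for q in((430,35),(557,37),(527,357),(422,356)): print("plate",onz("",q[0]*.64,q[1]*.64,.012,c2).round(4))
def tri(a,b):
    (o,d),(p,e)=ray("",*a,c1),ray("",*b,c2);s=np.linalg.lstsq(np.c_[d,-e],p-o,rcond=None)[0]
    return ((o+d*s[0]+p+e*s[1])/2).round(4),np.linalg.norm(o+d*s[0]-p-e*s[1]).round(4)
print("tip",tri((341,71),(317.3,150.2)),"leverend",tri((323,216),(303.5,270)))
i1,i2=[cv2.imread(f"pics/{n}.png") for n in("w1","w2")]
a=cv2.resize(i1[45:105,300:375],(375,300),interpolation=cv2.INTER_CUBIC);b=cv2.resize(i2[120:180,280:355],(375,300),interpolation=cv2.INTER_CUBIC)
cv2.imwrite("pics/sp.png",np.hstack([a,b]))
E
```

```text
w1 85
(412.2, -404.5, 56.6, array([237., 285.]))
(443.9, -204.9, 48.8, array([240., 190.]))
(617.9, 56.6, 42.4, array([343.,   9.]))
w1 95
(411.2, -404.4, 57.2, array([236., 284.]))
(312.3, -238.3, 49.0, array([171., 213.]))
(444.3, -204.7, 49.2, array([242., 189.]))
(431.5, -61.3, 48.3, array([225., 104.]))
(623.3, 62.5, 47.1, array([346.,   8.]))
(423.3, 74.5, 47.0, array([208.,  17.]))
master [(421.2, -352.9, 49.0, array([236., 284.])), (336.4, -210.6, 42.0, array([171., 213.])), (449.5, -181.8, 42.1, array([242., 189.])), (438.5, -59.0, 41.3, array([225., 104.])), (602.8, 47.0, 40.3, array([346.,   8.])), (431.5, 57.3, 40.3, array([208.,  17.]))]
w2 85
(444.5, -204.1, 48.8, array([229., 240.]))
(433.4, -59.9, 48.1, array([214., 168.]))
w2 95
(444.6, -203.9, 49.3, array([229., 240.]))
(432.9, -59.9, 49.2, array([212., 167.]))
(424.5, 82.7, 48.0, array([193.,  78.]))
(622.3, 78.6, 57.4, array([323.,  67.]))
master [(454.7, -166.7, 42.2, array([229., 240.])), (444.7, -43.4, 42.1, array([212., 167.])), (437.6, 78.7, 41.1, array([193.,  78.])), (607.0, 75.2, 49.2, array([323.,  67.]))]
plate [0.5556 0.1491 0.012 ]
plate [0.6744 0.1365 0.012 ]
plate [ 0.6481 -0.1977  0.012 ]
plate [ 0.5236 -0.1849  0.012 ]
tip (array([ 0.5966, -0.0297,  0.0871]), np.float64(0.0024)) leverend (array([ 0.5746, -0.2439,  0.0654]), np.float64(0.0))
```

View pics/sp.png

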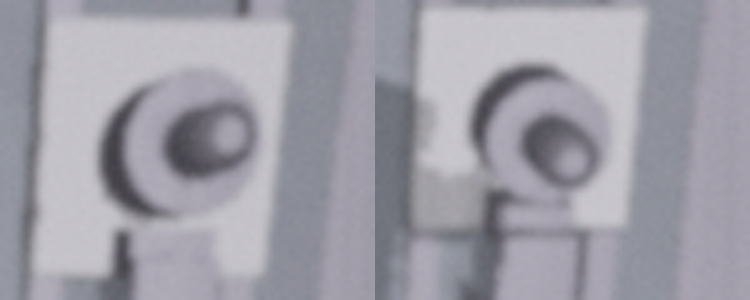

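The crops show the shoulder ring centred at native (337.6,72.6) in w1 and (313.8,147.0) in w2. The spindle's flat tip is at (345.6,71.2) and (319.4,152.0).

```bash
cat >> g.py <<'E'
def tri(c1,a,c2,b):
    (o,d),(p,e)=ray("",*a,c1),ray("",*b,c2);s=np.linalg.lstsq(np.c_[d,-e],p-o,rcond=None)[0]
    return ((o+d*s[0]+p+e*s[1])/2).round(4),np.linalg.norm(o+d*s[0]-p-e*s[1]).round(4)
E
python3 - <<'E'
from g import *
c1,c2=[pickle.load(open(n+".pkl","rb")) for n in("w1","w2")]
S=[(337.6,72.6),(313.8,147.0)];T=[(345.6,71.2),(319.4,152.0)]
print("sh",tri(c1,S[0],c2,S[1]),"tip",tri(c1,T[0],c2,T[1]))
for c,i in((c1,0),(c2,1)): print(onz("",*S[i],.066,c).round(4),onz("",*T[i],.097,c).round(4))
m=np.array([.607,.0752]);p=np.array([[.5556,.1491],[.6744,.1365],[.6481,-.1977],[.5236,-.1849]])
ce=p.mean(0);v=(p[0]+p[1]-p[2]-p[3]);print("centre",ce,np.degrees(np.arctan2(v[1],v[0])))
v/=np.linalg.norm(v);print("spindle from plate",ce-.007*v,"from master",m-.107*v,"pivot",ce-.125*v,"grip",ce-.215*v,"master",ce+.1*v)
P=.64*np.array([497,66])+.64*.5-.5
print("pin",onz("",*P,.126,c2))
o=get_obs();print(o["time"],o["tcp_pos"])
E
```

```text
sh (array([ 0.5977, -0.03  ,  0.0636]), np.float64(0.0001)) tip (array([ 0.5983, -0.0306,  0.0973]), np.float64(0.0003))
[ 0.597  -0.0301  0.066 ] [ 0.5982 -0.0305  0.097 ]
[ 0.5971 -0.0294  0.066 ] [ 0.5985 -0.0307  0.097 ]
centre [ 0.600425 -0.02425 ] 85.01360911557586
spindle from plate [ 0.59981657 -0.03122351] from master [ 0.59769965 -0.03139504] pivot [ 0.58956011 -0.14877692] grip [ 0.58173739 -0.2384363 ] master [0.60911691 0.07537154]
pin [0.59235577 0.10204389 0.126     ]
3.25 [ 0.50591783 -0.02744892  0.33128964]
```

```bash
python3 -m jog '[{"dx":-0.294,"dy":-0.132,"dz":-0.7,"spin":0},{"dx":-0.294,"dy":-0.132,"dz":-0.7,"spin":0},{"dx":-0.294,"dy":-0.132,"dz":-0.7,"spin":0},{"dx":-0.294,"dy":-0.132,"dz":-0.7,"spin":0},{"dx":-0.294,"dy":-0.132,"dz":-0.7,"spin":0},{"dx":0,"dy":0,"dz":-0.7,"spin":0},{"dx":0,"dy":0,"dz":-0.7,"spin":0},{"dx":0,"dy":0,"dz":-0.7,"spin":0},{"dx":0,"dy":0,"dz":-0.3,"spin":0},{"dx":0,"dy":0,"dz":-0.3,"spin":0}]' && python3 -m jog '[{"dx":0,"dy":0,"dz":-0.06,"spin":0},{"dx":0,"dy":0,"dz":0,"spin":0},{"dx":0,"dy":0,"dz":0,"spin":0},{"dx":0,"dy":0,"dz":0,"spin":0},{"dx":0,"dy":0,"dz":0,"spin":0},{"dx":0,"dy":0,"dz":0,"spin":0},{"dx":0,"dy":0,"dz":0,"spin":0},{"dx":0,"dy":0,"dz":0,"spin":0},{"dx":0,"dy":0,"dz":0,"spin":0},{"dx":0,"dy":0,"dz":0,"spin":0}]' 0 60
```

```text
time: 4.25
tcp_pos: [0.4318, -0.0608, 0.02]
tool_rot: [-2.323, -2.114, 0.001]
ft_force: [0.1, -0.2, 0.7]
finger_gap: 0.0849
finger_force: 0.0
time: 5.25
tcp_pos: [0.4335, -0.0608, 0.0194]
tool_rot: [2.32, 2.115, 0.001]
ft_force: [-1.6, 0.1, 6.6]
finger_gap: 0.0349
finger_force: 60.2
```

```bash
python3 -m jog '[{"dx":0,"dy":0,"dz":0.3,"spin":0},{"dx":0,"dy":0,"dz":0.7,"spin":0},{"dx":0,"dy":0,"dz":0.7,"spin":0},{"dx":0,"dy":0,"dz":0.7,"spin":0},{"dx":0.3,"dy":0,"dz":0,"spin":0},{"dx":0.6,"dy":0.1,"dz":0,"spin":0},{"dx":0.6,"dy":0.15,"dz":0,"spin":0},{"dx":0.6,"dy":0.15,"dz":0,"spin":0},{"dx":0.6,"dy":0.1,"dz":0,"spin":0},{"dx":0.6,"dy":0.1,"dz":0,"spin":0}]' && python3 -m jog '[{"dx":0,"dy":0,"dz":0,"spin":0},{"dx":0,"dy":0,"dz":0,"spin":0},{"dx":0,"dy":0,"dz":0,"spin":0},{"dx":0,"dy":0,"dz":0,"spin":0},{"dx":0,"dy":0,"dz":0,"spin":0},{"dx":0,"dy":0,"dz":0,"spin":0},{"dx":0,"dy":0,"dz":0,"spin":0},{"dx":0,"dy":0,"dz":0,"spin":0},{"dx":0,"dy":0,"dz":0,"spin":0},{"dx":0,"dy":0,"dz":0,"spin":0}]'
python3 - <<'E'
from g import *
c=camera_info("wrist");im=capture("wrist");cv2.imwrite("pics/w3.png",im)
print(get_obs()["tcp_pos"])
for zt in(.12,):
    for thr in(80,95): print([x for x in disc(im,c,thr,zt+.014) if 30<x[2]])
E
```

```text
time: 6.25
tcp_pos: [0.5975, -0.0295, 0.1368]
tool_rot: [-2.32, -2.115, 0.002]
ft_force: [-0.6, 0.8, -3.8]
finger_gap: 0.0346
finger_force: 61.1
time: 7.25
tcp_pos: [0.5975, -0.0303, 0.1383]
tool_rot: [2.322, 2.116, 0.0]
ft_force: [0.2, -0.5, -3.4]
finger_gap: 0.0352
finger_force: 61.5
[ 0.59754166 -0.03030904  0.13827972]
[]
[]
```

View pics/w3.png

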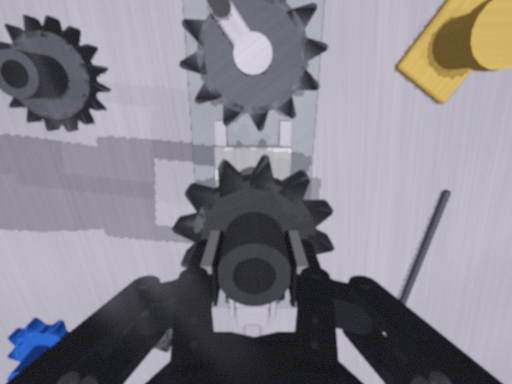

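The view shows the held gear level, with its hub top centred at about (254,270) and the master and crank above it. I'll check the gear's offset from the tool axis.

```bash
python3 - <<'E'
from g import *
p=get_obs()["tcp_pos"];print(proj("wrist",[p[0],p[1],.169]),onz("wrist",254,270,.169))
g=cv2.cvtColor(cv2.imread("pics/w3.png"),cv2.COLOR_BGR2GRAY)
print([ (r,int(g[r,254])) for r in range(215,312,4)])
print([ (r,int(g[270,r])) for r in range(205,306,5)])
E
```

```text
(np.float64(249.89299149480735), np.float64(274.47737054504483)) [ 0.59973902 -0.02797251  0.169     ]
[(215, 45), (219, 44), (223, 46), (227, 44), (231, 46), (235, 46), (239, 46), (243, 60), (247, 72), (251, 74), (255, 72), (259, 46), (263, 46), (267, 48), (271, 44), (275, 48), (279, 44), (283, 49), (287, 47), (291, 44), (295, 68), (299, 63), (303, 61), (307, 174), (311, 189)]
[(205, 58), (210, 139), (215, 32), (220, 72), (225, 68), (230, 70), (235, 44), (240, 44), (245, 45), (250, 42), (255, 45), (260, 46), (265, 43), (270, 42), (275, 56), (280, 68), (285, 68), (290, 53), (295, 51), (300, 133), (305, 25)]
```

```bash
python3 -m jog '[{"dx":-0.02,"dy":0,"dz":-0.1,"spin":0},{"dx":0,"dy":0,"dz":-0.1,"spin":0},{"dx":0,"dy":0,"dz":-0.1,"spin":0},{"dx":0,"dy":0,"dz":-0.1,"spin":0},{"dx":0,"dy":0,"dz":-0.1,"spin":0},{"dx":0,"dy":0,"dz":-0.1,"spin":0},{"dx":0,"dy":0,"dz":-0.1,"spin":0},{"dx":0,"dy":0,"dz":0,"spin":0},{"dx":0,"dy":0,"dz":0,"spin":0},{"dx":0,"dy":0,"dz":0,"spin":0}]'; python3 -c "
from h import *
print(get_obs()['ft_force'],get_obs()['ft_torque'])"
```

```text
time: 8.3
tcp_pos: [0.5969, -0.0303, 0.1036]
tool_rot: [2.321, 2.116, 0.001]
ft_force: [-0.6, -0.3, -3.8]
finger_gap: 0.0349
finger_force: 61.5
[-0.62832438 -0.30493387 -3.79775628] [0.01090391 0.00723814 0.05602748]
```

```bash
python3 -m jog '[{"dx":0,"dy":0,"dz":-0.08,"spin":0},{"dx":0,"dy":0,"dz":-0.08,"spin":0},{"dx":0,"dy":0,"dz":-0.08,"spin":0},{"dx":0,"dy":0,"dz":-0.06,"spin":0},{"dx":0,"dy":0,"dz":-0.05,"spin":0},{"dx":0,"dy":0,"dz":-0.02,"spin":0},{"dx":0,"dy":0,"dz":0,"spin":0},{"dx":0,"dy":0,"dz":0,"spin":0},{"dx":0,"dy":0,"dz":0,"spin":0},{"dx":0,"dy":0,"dz":0,"spin":0}]'
```

```text
time: 9.3
tcp_pos: [0.5973, -0.0305, 0.0855]
tool_rot: [2.321, 2.115, 0.002]
ft_force: [1.0, 0.2, 1.6]
finger_gap: 0.0346
finger_force: 62.0
```

```bash
python3 -m jog '[{"dx":0,"dy":0,"dz":0,"spin":0},{"dx":0,"dy":0,"dz":0,"spin":0},{"dx":0,"dy":0,"dz":0,"spin":0},{"dx":0,"dy":0,"dz":0,"spin":0},{"dx":0,"dy":0,"dz":0,"spin":0},{"dx":0,"dy":0,"dz":0.1,"spin":0},{"dx":0,"dy":0,"dz":0.3,"spin":0},{"dx":0,"dy":0,"dz":0.5,"spin":0},{"dx":0,"dy":0,"dz":0.5,"spin":0},{"dx":0,"dy":0,"dz":0.6,"spin":0}]' 75 && python3 - <<'E'
from g import *
c=camera_info("wrist");im=capture("wrist");cv2.imwrite("pics/w4.png",im)
print(get_obs()["tcp_pos"]);
g=cv2.cvtColor(im,cv2.COLOR_BGR2GRAY)
E
python3 -m jog '[{"dx":-0.61,"dy":-0.694,"dz":0,"spin":0},{"dx":-0.61,"dy":-0.694,"dz":0,"spin":0},{"dx":-0.61,"dy":-0.694,"dz":0,"spin":0},{"dx":-0.61,"dy":-0.694,"dz":0,"spin":0},{"dx":-0.61,"dy":-0.694,"dz":0,"spin":0},{"dx":0,"dy":0,"dz":0,"spin":0},{"dx":0,"dy":0,"dz":-0.6,"spin":0},{"dx":0,"dy":0,"dz":-0.6,"spin":0},{"dx":0,"dy":0,"dz":-0.6,"spin":0},{"dx":0,"dy":0,"dz":-0.4,"spin":0}]' 85
```

```text
time: 10.3
tcp_pos: [0.5962, -0.0303, 0.1864]
tool_rot: [-2.322, -2.116, 0.0]
ft_force: [0.1, 0.2, -0.5]
finger_gap: 0.0751
finger_force: 0.0
[ 0.60021763 -0.0309259   0.19337921]
time: 11.35
tcp_pos: [0.4439, -0.203, 0.0737]
tool_rot: [-2.321, -2.116, -0.0]
ft_force: [-0.2, 0.6, -0.3]
finger_gap: 0.0849
finger_force: 0.0
```

View pics/w4.png

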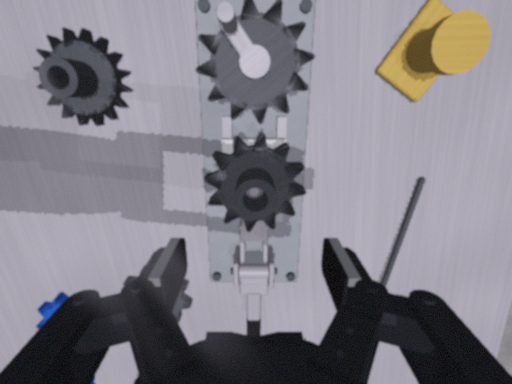

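The view shows the 12-tooth gear seated on the spindle at (255,190), with the spindle visible in its bore and the latch still closed. Next I'll grip the 9-tooth gear and carry it toward the tray.

```bash
python3 -m jog '[{"dx":0,"dy":0,"dz":-0.5,"spin":0},{"dx":0,"dy":0,"dz":-0.4,"spin":0},{"dx":0,"dy":0,"dz":-0.23,"spin":0},{"dx":0,"dy":0,"dz":0,"spin":0},{"dx":0,"dy":0,"dz":0,"spin":0},{"dx":0,"dy":0,"dz":0,"spin":0},{"dx":0,"dy":0,"dz":0,"spin":0},{"dx":0,"dy":0,"dz":0,"spin":0},{"dx":0,"dy":0,"dz":0,"spin":0},{"dx":0,"dy":0,"dz":0,"spin":0}]' && python3 -m jog '[{"dx":0,"dy":0,"dz":0,"spin":0},{"dx":0,"dy":0,"dz":0,"spin":0},{"dx":0,"dy":0,"dz":0,"spin":0},{"dx":0,"dy":0,"dz":0,"spin":0},{"dx":0,"dy":0,"dz":0,"spin":0},{"dx":0,"dy":0,"dz":0,"spin":0},{"dx":0,"dy":0,"dz":0,"spin":0},{"dx":0,"dy":0,"dz":0,"spin":0},{"dx":0,"dy":0,"dz":0,"spin":0},{"dx":0,"dy":0,"dz":0.2,"spin":0}]' 0 60
python3 -m jog '[{"dx":0,"dy":0,"dz":0.6,"spin":0},{"dx":0,"dy":0,"dz":0.8,"spin":0},{"dx":0,"dy":0,"dz":0.8,"spin":0},{"dx":0,"dy":0,"dz":0.8,"spin":0},{"dx":0,"dy":0.5,"dz":0,"spin":0},{"dx":0,"dy":0.9,"dz":0,"spin":0},{"dx":0,"dy":0.9,"dz":0,"spin":0},{"dx":0,"dy":0.9,"dz":0,"spin":0},{"dx":0,"dy":0.9,"dz":0,"spin":0},{"dx":0,"dy":0.9,"dz":0,"spin":0}]'
python3 -m jog '[{"dx":0.2,"dy":0.8,"dz":0,"spin":0},{"dx":0.2,"dy":0.4,"dz":0,"spin":0},{"dx":0,"dy":0,"dz":0,"spin":0},{"dx":0,"dy":0,"dz":0,"spin":0},{"dx":0,"dy":0,"dz":0,"spin":0},{"dx":0,"dy":0,"dz":0,"spin":0},{"dx":0,"dy":0,"dz":0,"spin":0},{"dx":0,"dy":0,"dz":0,"spin":0},{"dx":0,"dy":0,"dz":0,"spin":0},{"dx":0,"dy":0,"dz":0,"spin":0}]'
python3 - <<'E'
from g import *
c=camera_info("wrist");im=capture("wrist");cv2.imwrite("pics/w5.png",im);pickle.dump(c,open("w5.pkl","wb"))
E
```

```text
time: 12.35
tcp_pos: [0.4441, -0.2039, 0.0185]
tool_rot: [2.322, 2.116, 0.0]
ft_force: [-0.1, -0.5, -0.6]
finger_gap: 0.0854
finger_force: 0.0
time: 13.35
tcp_pos: [0.4421, -0.2024, 0.0265]
tool_rot: [-2.319, -2.113, 0.001]
ft_force: [-0.9, 0.5, -6.3]
finger_gap: 0.0343
finger_force: 60.8
time: 14.35
tcp_pos: [0.4425, 0.0481, 0.1774]
tool_rot: [-2.321, -2.115, 0.001]
ft_force: [1.3, -0.1, -5.2]
finger_gap: 0.0341
finger_force: 60.4
time: 15.35
tcp_pos: [0.464, 0.106, 0.1783]
tool_rot: [2.322, 2.116, 0.0]
ft_force: [0.1, 1.0, -6.3]
finger_gap: 0.0334
finger_force: 60.1
```

View pics/w5.png

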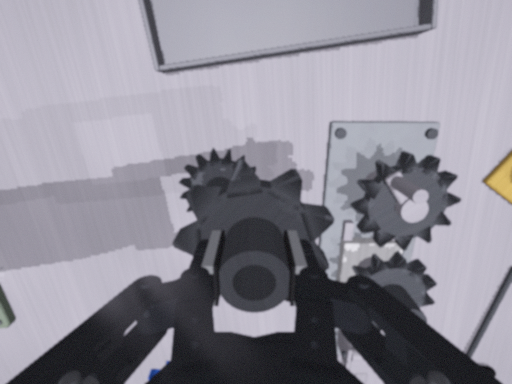

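The view shows the 9-tooth gear held, with the tray's near rim running from (161,69) to (437,28).

```bash
python3 - <<'E'
from g import *
c=pickle.load(open("w5.pkl","rb"))
a=onz("",161,69,.03,c)[:2];b=onz("",437,28,.03,c)[:2];d=b-a;L=np.linalg.norm(d);d/=L;n=np.array([-d[1],d[0]])
print(a,b,L,np.degrees(np.arctan2(d[1],d[0])))
# far/near rim height check: near rim line base vs top view
o=(a+b)/2+.075*n;print("tray",o,"slots",o+.06*d,o-.06*d)
for q in((125,167),(171,165),(175,245),(130,248)):print(onz("top",*q,.03))
print("hub", onz("",254,281,.21,c), get_obs()["tcp_pos"])
E
```

```text
[0.38593658 0.21813101] [0.6486332  0.22890838] 0.2629176082284636 2.3492952760978545
tray [0.51421053 0.29845666] slots [0.5741601  0.30091615] [0.45426096 0.29599717]
[0.63983337 0.37092424 0.03      ]
[0.64195993 0.21899298 0.03      ]
[0.37894021 0.210122   0.03      ]
[0.37363278 0.35691194 0.03      ]
hub [0.46574064 0.10280439 0.21      ] [0.46402265 0.1060772  0.17831067]
```

```bash
python3 -m jog '[{"dx":0.36,"dy":0.65,"dz":0,"spin":0},{"dx":0.36,"dy":0.65,"dz":0,"spin":0},{"dx":0.36,"dy":0.65,"dz":0,"spin":0},{"dx":0.36,"dy":0.65,"dz":0,"spin":0},{"dx":0.36,"dy":0.65,"dz":0,"spin":0},{"dx":0.36,"dy":0.65,"dz":0,"spin":0},{"dx":0,"dy":0,"dz":-0.3,"spin":0},{"dx":0,"dy":0,"dz":-0.5,"spin":0},{"dx":0,"dy":0,"dz":-0.6,"spin":0},{"dx":0,"dy":0,"dz":-0.6,"spin":0}]' && python3 -m jog '[{"dx":0,"dy":0,"dz":-0.3,"spin":0},{"dx":0,"dy":0,"dz":-0.25,"spin":0},{"dx":0,"dy":0,"dz":-0.2,"spin":0},{"dx":0,"dy":0,"dz":-0.15,"spin":0},{"dx":0,"dy":0,"dz":-0.1,"spin":0},{"dx":0,"dy":0,"dz":-0.04,"spin":0},{"dx":0,"dy":0,"dz":0,"spin":0},{"dx":0,"dy":0,"dz":0,"spin":0},{"dx":0,"dy":0,"dz":0,"spin":0},{"dx":0,"dy":0,"dz":0,"spin":0}]'
```

```text
time: 16.4
tcp_pos: [0.5719, 0.3012, 0.077]
tool_rot: [2.322, 2.116, -0.0]
ft_force: [0.8, -0.1, -6.8]
finger_gap: 0.0336
finger_force: 61.4
time: 17.4
tcp_pos: [0.5724, 0.3013, 0.0268]
tool_rot: [2.322, 2.116, 0.001]
ft_force: [-0.4, -0.7, -5.7]
finger_gap: 0.0334
finger_force: 61.2
```

```bash
python3 -m jog '[{"dx":0,"dy":0,"dz":-0.02,"spin":0},{"dx":0,"dy":0,"dz":-0.02,"spin":0},{"dx":0,"dy":0,"dz":-0.02,"spin":0},{"dx":0,"dy":0,"dz":-0.02,"spin":0},{"dx":0,"dy":0,"dz":0,"spin":0},{"dx":0,"dy":0,"dz":0,"spin":0},{"dx":0,"dy":0,"dz":0,"spin":0},{"dx":0,"dy":0,"dz":0,"spin":0},{"dx":0,"dy":0,"dz":0,"spin":0},{"dx":0,"dy":0,"dz":0,"spin":0}]'
```

```text
time: 18.4
tcp_pos: [0.5727, 0.3015, 0.0241]
tool_rot: [2.322, 2.116, 0.002]
ft_force: [-2.9, -0.6, 6.4]
finger_gap: 0.0335
finger_force: 62.8
```

```bash
python3 -m jog '[{"dx":0,"dy":0,"dz":0,"spin":0},{"dx":0,"dy":0,"dz":0,"spin":0},{"dx":0,"dy":0,"dz":0,"spin":0},{"dx":0,"dy":0,"dz":0,"spin":0},{"dx":0,"dy":0,"dz":0,"spin":0},{"dx":0,"dy":0,"dz":0.2,"spin":0},{"dx":0,"dy":0,"dz":0.5,"spin":0},{"dx":0,"dy":0,"dz":0.7,"spin":0},{"dx":0,"dy":0,"dz":0.7,"spin":0},{"dx":0,"dy":0,"dz":0.7,"spin":0}]' 70 && python3 -m jog '[{"dx":-0.495,"dy":-0.73,"dz":0,"spin":0},{"dx":-0.495,"dy":-0.73,"dz":0,"spin":0},{"dx":-0.495,"dy":-0.73,"dz":0,"spin":0},{"dx":-0.495,"dy":-0.73,"dz":0,"spin":0},{"dx":-0.495,"dy":-0.73,"dz":0,"spin":0},{"dx":-0.495,"dy":-0.73,"dz":0,"spin":0},{"dx":0,"dy":0,"dz":0,"spin":0},{"dx":0,"dy":0,"dz":-0.6,"spin":0},{"dx":0,"dy":0,"dz":-0.6,"spin":0},{"dx":0,"dy":0,"dz":-0.6,"spin":0}]' 85
```

```text
time: 19.4
tcp_pos: [0.572, 0.3012, 0.1644]
tool_rot: [2.322, 2.116, 0.001]
ft_force: [0.4, 0.8, 0.2]
finger_gap: 0.0699
finger_force: 0.0
time: 20.4
tcp_pos: [0.4251, 0.0825, 0.0727]
tool_rot: [2.32, 2.114, 0.005]
ft_force: [0.9, -0.3, 0.4]
finger_gap: 0.0849
finger_force: 0.0
```

```bash
python3 - <<'E'
from g import *
print(get_obs()["tcp_pos"])
im=capture("top");cv2.imwrite("pics/t6.png",im)
c=camera_info("wrist");im=capture("wrist");cv2.imwrite("pics/w6.png",im);print([x for x in disc(im,c,95) if 30<x[2]])
print(proj("wrist",[.424,.082,.05]))
E
```

```text
[0.4251203  0.08248131 0.07267908]
[(616.4, 41.4, 51.4, array([501., 226.])), (423.6, 83.4, 49.8, array([256., 200.])), (412.3, 218.9, 35.9, array([217.,   4.]))]
(np.float64(256.84374279828177), np.float64(226.8878210918607))
```

View pics/w6.png

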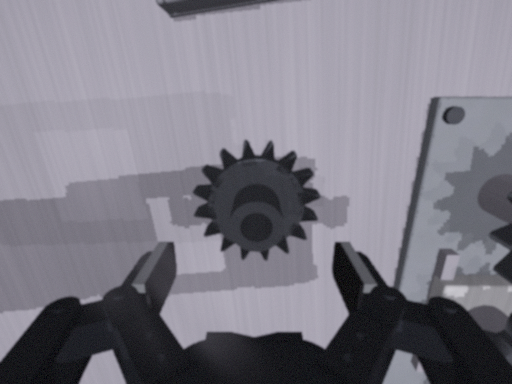

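The 16-tooth gear is centred between the fingers, with its hub at (257,227).

```bash
python3 -m jog '[{"dx":0,"dy":0,"dz":-0.5,"spin":0},{"dx":0,"dy":0,"dz":-0.4,"spin":0},{"dx":0,"dy":0,"dz":-0.18,"spin":0},{"dx":0,"dy":0,"dz":0,"spin":0},{"dx":0,"dy":0,"dz":0,"spin":0},{"dx":0,"dy":0,"dz":0,"spin":0},{"dx":0,"dy":0,"dz":0,"spin":0},{"dx":0,"dy":0,"dz":0,"spin":0},{"dx":0,"dy":0,"dz":0,"spin":0},{"dx":0,"dy":0,"dz":0,"spin":0}]' && python3 -m jog '[{"dx":0,"dy":0,"dz":0,"spin":0},{"dx":0,"dy":0,"dz":0,"spin":0},{"dx":0,"dy":0,"dz":0,"spin":0},{"dx":0,"dy":0,"dz":0,"spin":0},{"dx":0,"dy":0,"dz":0,"spin":0},{"dx":0,"dy":0,"dz":0,"spin":0},{"dx":0,"dy":0,"dz":0,"spin":0},{"dx":0,"dy":0,"dz":0.2,"spin":0},{"dx":0,"dy":0,"dz":0.6,"spin":0},{"dx":0,"dy":0,"dz":0.8,"spin":0}]' 0 60
python3 -m jog '[{"dx":0,"dy":0.2,"dz":0.7,"spin":0},{"dx":0.13,"dy":0.6,"dz":0.3,"spin":0},{"dx":0.1,"dy":0.7,"dz":0,"spin":0},{"dx":0.1,"dy":0.7,"dz":0,"spin":0},{"dx":0.1,"dy":0.7,"dz":0,"spin":0},{"dx":0.1,"dy":0.7,"dz":0,"spin":0},{"dx":0,"dy":0.63,"dz":0,"spin":0},{"dx":0,"dy":0,"dz":-0.3,"spin":0},{"dx":0,"dy":0,"dz":-0.4,"spin":0},{"dx":0,"dy":0,"dz":-0.4,"spin":0}]'
python3 -m jog '[{"dx":0,"dy":0,"dz":-0.4,"spin":0},{"dx":0,"dy":0,"dz":-0.4,"spin":0},{"dx":0,"dy":0,"dz":-0.25,"spin":0},{"dx":0,"dy":0,"dz":-0.15,"spin":0},{"dx":0,"dy":0,"dz":-0.1,"spin":0},{"dx":0,"dy":0,"dz":-0.02,"spin":0},{"dx":0,"dy":0,"dz":-0.02,"spin":0},{"dx":0,"dy":0,"dz":0,"spin":0},{"dx":0,"dy":0,"dz":0,"spin":0},{"dx":0,"dy":0,"dz":0,"spin":0}]'
```

```text
time: 21.5
tcp_pos: [0.4236, 0.0822, 0.0184]
tool_rot: [2.322, 2.116, 0.0]
ft_force: [0.2, -0.0, 1.2]
finger_gap: 0.085
finger_force: 0.0
time: 22.5
tcp_pos: [0.4199, 0.0822, 0.0966]
tool_rot: [-2.318, -2.112, 0.009]
ft_force: [0.4, 0.5, -4.8]
finger_gap: 0.0341
finger_force: 61.2
time: 23.5
tcp_pos: [0.4488, 0.2938, 0.092]
tool_rot: [-2.321, -2.117, 0.003]
ft_force: [0.3, -0.2, -4.7]
finger_gap: 0.0335
finger_force: 60.0
time: 24.5
tcp_pos: [0.4504, 0.2938, 0.0268]
tool_rot: [2.322, 2.116, 0.001]
ft_force: [0.2, -0.3, -4.7]
finger_gap: 0.0333
finger_force: 60.2
```

```bash
python3 -m jog '[{"dx":0,"dy":0,"dz":-0.03,"spin":0},{"dx":0,"dy":0,"dz":-0.03,"spin":0},{"dx":0,"dy":0,"dz":-0.02,"spin":0},{"dx":0,"dy":0,"dz":0,"spin":0},{"dx":0,"dy":0,"dz":0,"spin":0},{"dx":0,"dy":0,"dz":0,"spin":0},{"dx":0,"dy":0,"dz":0,"spin":0},{"dx":0,"dy":0,"dz":0,"spin":0},{"dx":0,"dy":0,"dz":0,"spin":0},{"dx":0,"dy":0,"dz":0,"spin":0}]' && python3 -m jog '[{"dx":0,"dy":0,"dz":0,"spin":0},{"dx":0,"dy":0,"dz":0,"spin":0},{"dx":0,"dy":0,"dz":0,"spin":0},{"dx":0,"dy":0,"dz":0,"spin":0},{"dx":0,"dy":0,"dz":0,"spin":0},{"dx":0,"dy":0,"dz":0.2,"spin":0},{"dx":0,"dy":0,"dz":0.6,"spin":0},{"dx":0,"dy":0,"dz":0.9,"spin":0},{"dx":0,"dy":0,"dz":0.9,"spin":0},{"dx":0,"dy":0,"dz":0.9,"spin":0}]' 70
python3 -m jog '[{"dx":0.3,"dy":-0.5,"dz":0.5,"spin":0},{"dx":0.3,"dy":-0.9,"dz":0.3,"spin":0},{"dx":0.3,"dy":-0.9,"dz":0,"spin":0},{"dx":0.3,"dy":-0.9,"dz":0,"spin":0},{"dx":0,"dy":0,"dz":0,"spin":0},{"dx":0,"dy":0,"dz":0,"spin":0},{"dx":0,"dy":0,"dz":0,"spin":0},{"dx":0,"dy":0,"dz":0,"spin":0},{"dx":0,"dy":0,"dz":0,"spin":0},{"dx":0,"dy":0,"dz":0,"spin":0}]'
python3 -c "
from g import *
cv2.imwrite('pics/w7.png',capture('wrist'))"
python3 -m jog '[{"dx":0.2,"dy":-0.9,"dz":0,"spin":0},{"dx":0.2,"dy":-0.9,"dz":0,"spin":0},{"dx":0.2,"dy":-0.9,"dz":0,"spin":0},{"dx":0.2,"dy":-0.9,"dz":0,"spin":0},{"dx":0.2,"dy":-0.9,"dz":0,"spin":0},{"dx":0.2,"dy":-0.9,"dz":0,"spin":0},{"dx":0.1,"dy":-0.9,"dz":-0.1,"spin":0},{"dx":0,"dy":-0.9,"dz":-0.3,"spin":0},{"dx":0,"dy":0,"dz":-0.3,"spin":0},{"dx":0,"dy":0,"dz":0,"spin":0}]'
python3 - <<'E'
from g import *
c=camera_info("wrist");im=capture("wrist");cv2.imwrite("pics/w8.png",im);pickle.dump(c,open("w8.pkl","wb"))
a=cv2.imread("pics/w7.png");cv2.imwrite("pics/w78.png",cv2.resize(np.hstack([a,im]),(800,300),interpolation=cv2.INTER_AREA))
E
```

```text
time: 25.5
tcp_pos: [0.4508, 0.294, 0.0235]
tool_rot: [2.321, 2.116, 0.002]
ft_force: [-2.3, -0.6, 5.9]
finger_gap: 0.0333
finger_force: 59.7
time: 26.5
tcp_pos: [0.4498, 0.2936, 0.1997]
tool_rot: [2.322, 2.116, 0.001]
ft_force: [0.1, 0.5, -0.4]
finger_gap: 0.0698
finger_force: 0.0
time: 27.5
tcp_pos: [0.5097, 0.1347, 0.2372]
tool_rot: [-2.32, -2.118, 0.0]
ft_force: [-0.1, 0.2, 1.1]
finger_gap: 0.07
finger_force: 0.0
time: 28.55
tcp_pos: [0.5731, -0.226, 0.1988]
tool_rot: [-2.319, -2.109, 0.002]
ft_force: [0.5, 1.1, -0.6]
finger_gap: 0.07
finger_force: 0.0
```

View pics/w78.png

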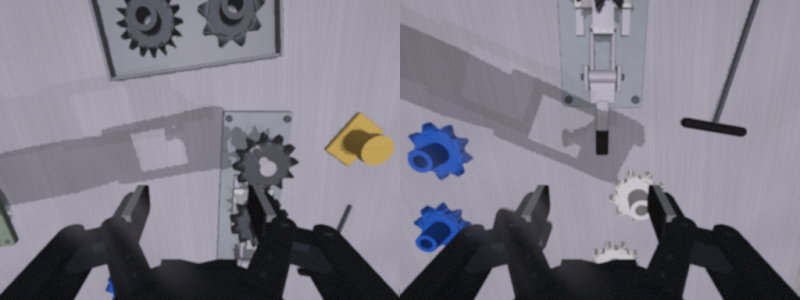

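On the left, both gears lie flat in the tray. On the right, the lever's black sleeve ends at native (258.6,196), with a white look-alike nearby at about (297,247).

```bash
python3 - <<'E'
from g import *
c=pickle.load(open("w8.pkl","rb"));im=cv2.imread("pics/w8.png");g=cv2.cvtColor(im,cv2.COLOR_BGR2GRAY)
print(get_obs()["tcp_pos"])
m=(g[150:210,235:285]<70).astype(np.uint8);n,l,s,ce=cv2.connectedComponentsWithStats(m);i=1+np.argmax(s[1:,4]);print(s[i],ce[i])
x0,y0,w,h=s[i][:4];e=(235+ce[i][0],150+y0+h-1);print("end",onz("",*e,.0525,c),"sleeve start",onz("",235+ce[i][0],150+y0,.0525,c))
print("hinge",onz("",(603-400)*1.28,77*1.28,.048,c))
# two-view height: end in w1
c1=pickle.load(open("w1.pkl","rb"));print(tri(c1,(323,217),c,e))
print("white",onz("top",344,166,.014),onz("top",344,166,.05))
E
```

```text
[ 0.57389198 -0.22517031  0.20032223]
[ 16  17  16  31 480] [23.32708333 31.7625    ]
end [ 0.57655721 -0.2537488   0.0525    ] sleeve start [ 0.57965078 -0.21932038  0.0525    ]
hinge [ 0.58750436 -0.14951627  0.048     ]
(array([ 0.5769, -0.2523,  0.0539]), np.float64(0.0018))
white [ 0.62352372 -0.35602734  0.014     ] [ 0.61923483 -0.34814871  0.05      ]
```

```bash
python3 -m jog '[{"dx":0.02,"dy":-0.12,"dz":-0.5,"spin":0},{"dx":0.02,"dy":-0.12,"dz":-0.6,"spin":0},{"dx":0,"dy":0,"dz":-0.6,"spin":0},{"dx":0,"dy":0,"dz":-0.6,"spin":0},{"dx":0,"dy":0,"dz":-0.6,"spin":0},{"dx":0,"dy":0,"dz":-0.4,"spin":0},{"dx":0,"dy":0,"dz":-0.12,"spin":0},{"dx":0,"dy":0,"dz":0,"spin":0},{"dx":0,"dy":0,"dz":0,"spin":0},{"dx":0,"dy":0,"dz":0,"spin":0}]' && python3 -m jog '[{"dx":0,"dy":0,"dz":0,"spin":0},{"dx":0,"dy":0,"dz":0,"spin":0},{"dx":0,"dy":0,"dz":0,"spin":0},{"dx":0,"dy":0,"dz":0,"spin":0},{"dx":0,"dy":0,"dz":0,"spin":0},{"dx":0,"dy":0,"dz":0,"spin":0},{"dx":0,"dy":0,"dz":0,"spin":0},{"dx":0,"dy":0,"dz":0,"spin":0},{"dx":0,"dy":0,"dz":0,"spin":0},{"dx":0,"dy":0,"dz":0,"spin":0}]' 0 40
```

```text
time: 29.6
tcp_pos: [0.5787, -0.2388, 0.0335]
tool_rot: [2.319, 2.114, 0.002]
ft_force: [0.3, -0.4, 0.1]
finger_gap: 0.0699
finger_force: 0.0
time: 30.6
tcp_pos: [0.576, -0.2384, 0.0317]
tool_rot: [-2.321, -2.115, 0.002]
ft_force: [-4.1, 0.0, 5.8]
finger_gap: 0.0172
finger_force: 39.3
```

```bash
python3 -m jog '[{"dx":-0.02,"dy":0.009,"dz":0.18,"spin":0},{"dx":0.002,"dy":0.027,"dz":0.178,"spin":0},{"dx":0.004,"dy":0.044,"dz":0.174,"spin":0},{"dx":0.005,"dy":0.062,"dz":0.169,"spin":0},{"dx":0.007,"dy":0.078,"dz":0.162,"spin":0},{"dx":0.008,"dy":0.094,"dz":0.153,"spin":0},{"dx":0.01,"dy":0.109,"dz":0.143,"spin":0},{"dx":0.011,"dy":0.123,"dz":0.132,"spin":0},{"dx":0.012,"dy":0.135,"dz":0.119,"spin":0},{"dx":0.013,"dy":0.146,"dz":0.105,"spin":0}]'
```

```text
time: 31.6
tcp_pos: [0.5799, -0.1967, 0.1076]
tool_rot: [2.321, 2.116, -0.0]
ft_force: [3.6, -0.3, -7.0]
finger_gap: 0.0171
finger_force: 40.9
```

```bash
python3 -m jog '[{"dx":0.014,"dy":0.156,"dz":0.09,"spin":0},{"dx":0.014,"dy":0.164,"dz":0.074,"spin":0},{"dx":0.015,"dy":0.171,"dz":0.057,"spin":0},{"dx":0.015,"dy":0.175,"dz":0.039,"spin":0},{"dx":0.015,"dy":0.178,"dz":0.022,"spin":0},{"dx":0.015,"dy":0.18,"dz":0.004,"spin":0},{"dx":0.015,"dy":0.18,"dz":-0.014,"spin":0},{"dx":0.015,"dy":0.177,"dz":-0.032,"spin":0},{"dx":0.015,"dy":0.17,"dz":-0.045,"spin":0},{"dx":0,"dy":0,"dz":0,"spin":0}]'
python3 -c "
from g import *
cv2.imwrite('pics/w9.png',capture('wrist'))"
```

```text
time: 32.6
tcp_pos: [0.5875, -0.1187, 0.1181]
tool_rot: [2.319, 2.116, 0.002]
ft_force: [2.4, -2.2, 4.8]
finger_gap: 0.0172
finger_force: 44.8
```

View pics/w9.png

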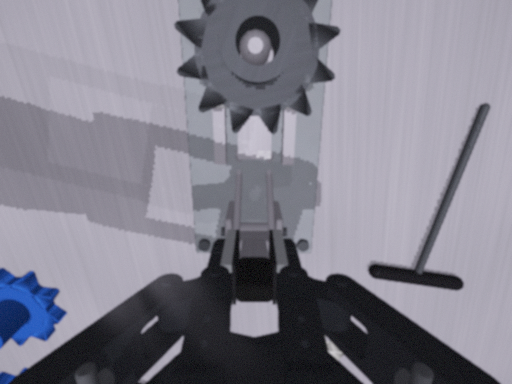

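The lever is past upright. I'll release it, rise and check the carriage, and I'll do the remaining checks numerically, since I have already viewed 13 pictures against the limit of 10.

```bash
python3 -m jog '[{"dx":0,"dy":0,"dz":0,"spin":0},{"dx":0,"dy":0,"dz":0,"spin":0},{"dx":0,"dy":0,"dz":0,"spin":0},{"dx":0,"dy":0,"dz":0,"spin":0},{"dx":0,"dy":0,"dz":0.2,"spin":0},{"dx":0,"dy":0,"dz":0.6,"spin":0},{"dx":0,"dy":0,"dz":0.9,"spin":0},{"dx":0,"dy":0.3,"dz":0.9,"spin":0},{"dx":0,"dy":0.6,"dz":0,"spin":0},{"dx":0,"dy":0.6,"dz":0,"spin":0}]' 50 40
python3 -m jog '[{"dx":0,"dy":0.6,"dz":0,"spin":0},{"dx":0,"dy":0.3,"dz":0,"spin":0},{"dx":0,"dy":0,"dz":0,"spin":0},{"dx":0,"dy":0,"dz":0,"spin":0},{"dx":0,"dy":0,"dz":0,"spin":0},{"dx":0,"dy":0,"dz":0,"spin":0},{"dx":0,"dy":0,"dz":0,"spin":0},{"dx":0,"dy":0,"dz":0,"spin":0},{"dx":0,"dy":0,"dz":0,"spin":0},{"dx":0,"dy":0,"dz":0,"spin":0}]'
python3 - <<'E'
from g import *
c=camera_info("wrist");im=capture("wrist");cv2.imwrite("pics/w10.png",im);pickle.dump(c,open("w10.pkl","wb"))
print(get_obs()["tcp_pos"])
g=cv2.cvtColor(im,cv2.COLOR_BGR2GRAY)
print("pred px: master",proj("",[.6065,.076,.08],c),"pin",proj("",[.590,.1034,.126],c),"tip home",proj("",[.599,-.0114,.097],c),"tip latched",proj("",[.597,-.0303,.097],c))
m=(g>105).astype(np.uint8)
u,v=map(int,proj("",[.599,-.0114,.097],c));R=35
def blobs(thr,u,v,R):
    sub=(g[v-R:v+R,u-R:u+R]>thr).astype(np.uint8);n,l,s,ce=cv2.connectedComponentsWithStats(sub)
    for i in range(1,n):
        if 8<s[i,4]<900:print("  ",s[i],(ce[i]+[u-R,v-R]).round(1))
print("spindle");blobs(105,u,v,R)
u,v=map(int,proj("",[.590,.1034,.126],c));print("pin",u,v);blobs(150,u,max(v,40),40)
E
```

```text
time: 33.65
tcp_pos: [0.5877, -0.0444, 0.2506]
tool_rot: [2.32, 2.111, 0.006]
ft_force: [0.2, -0.5, -0.7]
finger_gap: 0.0501
finger_force: 0.0
time: 34.65
tcp_pos: [0.5863, 0.0005, 0.2468]
tool_rot: [-2.322, -2.116, 0.0]
ft_force: [-0.0, 0.4, 0.6]
finger_gap: 0.0501
finger_force: 0.0
[5.86257121e-01 5.27710019e-04 2.46765521e-01]
pred px: master (np.float64(264.35013570641314), np.float64(98.13013782360184)) pin (np.float64(244.99972801156252), np.float64(68.32604446605937)) tip home (np.float64(264.52024983255313), np.float64(181.38496081919783)) tip latched (np.float64(264.1031544262798), np.float64(197.37606143398872))
spindle
   [  0   0  11  17 126] [232.6 154.4]
   [11  0 14  4 41] [247.4 147.2]
   [52  0 18 18 92] [291.2 151. ]
   [ 0 27  5  8 25] [230.3 176.6]
   [33 34  8  7 43] [265.5 182.6]
   [  0  44  23  26 354] [237.6 205.9]
   [ 48  46  22  24 300] [290.1 206.7]
   [27 62 16  8 83] [263.8 212.3]
pin 244 68
```

The spindle tip is at (265.5,182.6), which matches the home position, so the gears are in mesh. Now I'll locate the pin.

```bash
python3 - <<'E'
import cv2,numpy as np
g=cv2.cvtColor(cv2.imread("pics/w10.png"),cv2.COLOR_BGR2GRAY)
p=g[40:112:3,222:292:3];print("cols 222 step3");[print(40+3*i,*["%3d"%x for x in r]) for i,r in enumerate(p)]
E
```

```text
cols 222 step3
40 161 163 159 162 159 162 161 158 159 159 159 160 160 159 159 162 159 160 161 161 161 160 160 161
43 120 118 158 164 161 163 164 162 158 161 159 162 162 163 164 163 162 163 163 164 161 163 163 161
46  99  95 123 163 164 165 164 162 162 162 162 161 163 161 163 160 163 163 161 163 165 164 163 161
49  99 100 109 164 163 163 165 163 161 162 161 161 158 103 129 162 163 163 163 165 164 162 163 161
52 119  91 128 162 163 162 163 163 163 162 160 164 149  59  67 159 162 163 165 164 158 128 153 165
55 161 157 160 163 163 165 162 159 160 160 157 159 126  39  49 133 162 163 164 158 102  51 135 164
58 164 164 163 164 164 149 104 152 163 161 156 156  84  45  61  99 156 158 162 101  40  41 137 162
61 161 161 163 160 159 130  51  66 142 157 155 149  60  70  86 102 134 144 116  43  48  62 141 162
64 162 162 162 160 157 147  55 144 185 182 159 113  87  98 104 112 110  97  80  71  67  74 147 161
67 164 163 164 164 157 154  96 181 186 185 178 101  89  96  97 100  98  96  93  92  89  97 153 162
70 162 160 161 161 156 155 131 186 187 188 184 123 100  99 100  99  99  99  96 102 105 110 119 
[... 594 characters left out ...]
 96
91 154 159 157 148  68  90 102 100 102 102 108 177 187 193 194 192 191 193 150  97  98  95  99  99
94 153 155 156 149  99 103 100 103 104 102 100 137 193 193 192 193 192 193 186 109  96  97 100  96
97 153 155 143 110  92 102 102 101  98  98 103 156 194 193 194 192 192 191 188 130  97  98  95  93
100 146 111  74  73  82  96 102  99 100 103  99 153 192 194 193 193 191 189 188 129  99  96  93  95
103  72  45  47  65  78  94 101 100 101 102  97 132 194 193 194 190 188 188 185 112  95  95  97  96
106 118  81  51  51  86  88 101 100  99  99  99 103 177 193 191 188 190 188 155  97  98  95  93  99
109 154 155 148 125  96  86 102  97  98  98 102 102 112 170 188 188 187 151 103  95  97  94  98  99
```

The pin top is at (248,69), which agrees with the pin at about (0.5905, 0.103).

```bash
python3 -m jog '[{"dx":0.04,"dy":0.5,"dz":0,"spin":0},{"dx":0.04,"dy":0.55,"dz":0,"spin":0},{"dx":0,"dy":0.5,"dz":0,"spin":0},{"dx":0,"dy":0.5,"dz":0,"spin":0},{"dx":0,"dy":0,"dz":-0.5,"spin":0},{"dx":0,"dy":0,"dz":-0.7,"spin":0},{"dx":0,"dy":0,"dz":-0.7,"spin":0},{"dx":0,"dy":0,"dz":-0.6,"spin":0},{"dx":0,"dy":0,"dz":-0.4,"spin":0},{"dx":0,"dy":0,"dz":-0.1,"spin":0}]' && python3 -m jog '[{"dx":0,"dy":0,"dz":0,"spin":0},{"dx":0,"dy":0,"dz":0,"spin":0},{"dx":0,"dy":0,"dz":0,"spin":0},{"dx":0,"dy":0,"dz":0,"spin":0},{"dx":0,"dy":0,"dz":0,"spin":0},{"dx":0,"dy":0,"dz":0,"spin":0},{"dx":0,"dy":0,"dz":0,"spin":0},{"dx":0,"dy":0,"dz":0,"spin":0},{"dx":0,"dy":0,"dz":0,"spin":0},{"dx":0,"dy":0,"dz":0,"spin":0}]' 0 30
```

```text
time: 35.7
tcp_pos: [0.5877, 0.1031, 0.0934]
tool_rot: [-2.319, -2.113, 0.008]
ft_force: [-1.1, -1.5, 0.2]
finger_gap: 0.0501
finger_force: 0.0
time: 36.7
tcp_pos: [0.5916, 0.1033, 0.0987]
tool_rot: [2.321, 2.115, 0.004]
ft_force: [-1.6, 0.3, 7.0]
finger_gap: 0.0106
finger_force: 29.8
```

```bash
python3 -m jog '[{"dx":0.062,"dy":0.031,"dz":0.03,"spin":0},{"dx":0.065,"dy":0.025,"dz":0,"spin":0},{"dx":0.067,"dy":0.017,"dz":0,"spin":0},{"dx":0.068,"dy":0.01,"dz":0,"spin":0},{"dx":0.069,"dy":0.003,"dz":0,"spin":0},{"dx":0.069,"dy":-0.005,"dz":0,"spin":0},{"dx":0.068,"dy":-0.012,"dz":0,"spin":0},{"dx":0.066,"dy":-0.02,"dz":0,"spin":0},{"dx":0.064,"dy":-0.027,"dz":0,"spin":0},{"dx":0.061,"dy":-0.033,"dz":0,"spin":0}]'
```

```text
time: 37.7
tcp_pos: [0.6234, 0.102, 0.0981]
tool_rot: [2.322, 2.116, -0.001]
ft_force: [-4.2, 1.1, 4.5]
finger_gap: 0.0109
finger_force: 30.4
```

```bash
python3 -m jog '[{"dx":0.057,"dy":-0.04,"dz":0,"spin":0},{"dx":0.052,"dy":-0.046,"dz":0,"spin":0},{"dx":0.047,"dy":-0.051,"dz":0,"spin":0},{"dx":0.041,"dy":-0.056,"dz":0,"spin":0},{"dx":0.035,"dy":-0.06,"dz":0,"spin":0},{"dx":0.028,"dy":-0.063,"dz":0,"spin":0},{"dx":0.021,"dy":-0.066,"dz":0,"spin":0},{"dx":0.014,"dy":-0.068,"dz":0,"spin":0},{"dx":0.006,"dy":-0.069,"dz":0,"spin":0},{"dx":0,"dy":-0.069,"dz":0,"spin":0}]'
python3 -m jog '[{"dx":0,"dy":0,"dz":0,"spin":0},{"dx":0,"dy":0,"dz":0,"spin":0},{"dx":0,"dy":0,"dz":0,"spin":0},{"dx":0,"dy":0,"dz":0,"spin":0},{"dx":0,"dy":0,"dz":0,"spin":0},{"dx":0,"dy":0,"dz":0,"spin":0},{"dx":0,"dy":0,"dz":0,"spin":0},{"dx":0,"dy":0,"dz":0,"spin":0},{"dx":0,"dy":0,"dz":0,"spin":0},{"dx":0,"dy":0,"dz":0,"spin":0}]'
```

```text
time: 38.7
tcp_pos: [0.6381, 0.0734, 0.0978]
tool_rot: [-2.321, -2.115, -0.001]
ft_force: [-3.4, 5.2, 1.0]
finger_gap: 0.0108
finger_force: 30.3
time: 39.7
tcp_pos: [0.6381, 0.073, 0.0979]
tool_rot: [-2.322, -2.116, 0.001]
ft_force: [-1.3, 0.8, -4.5]
finger_gap: 0.0106
finger_force: 29.8
```

```bash
python3 -m jog '[{"dx":0,"dy":0,"dz":0,"spin":0},{"dx":0,"dy":0,"dz":0,"spin":0},{"dx":0,"dy":0,"dz":0,"spin":0},{"dx":0,"dy":0,"dz":0,"spin":0},{"dx":0,"dy":0,"dz":0,"spin":0},{"dx":0,"dy":0,"dz":0.3,"spin":0},{"dx":0,"dy":0,"dz":0.6,"spin":0},{"dx":0,"dy":0,"dz":0.9,"spin":0},{"dx":0,"dy":0,"dz":0.8,"spin":0},{"dx":0,"dy":0,"dz":0.4,"spin":0}]' 40 30
python3 -m jog '[{"dx":-0.2,"dy":-0.3,"dz":0,"spin":0},{"dx":-0.4,"dy":-0.4,"dz":0,"spin":0},{"dx":-0.4,"dy":-0.4,"dz":0,"spin":0},{"dx":0,"dy":-0.3,"dz":0,"spin":0},{"dx":0,"dy":0,"dz":0,"spin":0},{"dx":0,"dy":0,"dz":0,"spin":0},{"dx":0,"dy":0,"dz":0,"spin":0},{"dx":0,"dy":0,"dz":0,"spin":0},{"dx":0,"dy":0,"dz":0,"spin":0},{"dx":0,"dy":0,"dz":0,"spin":0}]'
python3 - <<'E'
from g import *
c=camera_info("wrist");im=capture("wrist");cv2.imwrite("pics/w11.png",im)
g=cv2.cvtColor(im,cv2.COLOR_BGR2GRAY)
def blobs(thr,p,R):
    u,v=map(int,proj("",p,c));v=max(v,R)
    sub=(g[v-R:v+R,u-R:u+R]>thr).astype(np.uint8);n,l,s,ce=cv2.connectedComponentsWithStats(sub)
    print(u,v);[print("  ",s[i],(ce[i]+[u-R,v-R]).round(1)) for i in range(1,n) if 15<s[i,4]<1500]
blobs(105,[.599,-.0114,.097],22);blobs(172,[.622,.076,.1],45)
print("pin pred",proj("",[.6385,.073,.126],c),"latched tip",proj("",[.597,-.0303,.097],c))
# lever end, leaning past upright 1.9 rad: end at pivot+.107*(cos,sin)
print(onz("",*proj("",[.59,-.115,.149],c),.149,c), get_obs()["ft_force"])
E
```

```text
time: 40.7
tcp_pos: [0.6406, 0.0731, 0.2552]
tool_rot: [2.317, 2.112, 0.011]
ft_force: [0.0, 0.2, -0.6]
finger_gap: 0.0401
finger_force: 0.0
time: 41.7
tcp_pos: [0.5884, 0.0036, 0.2481]
tool_rot: [-2.321, -2.117, 0.0]
ft_force: [-0.3, -0.3, 0.4]
finger_gap: 0.0402
finger_force: 0.0
262 183
   [20 22  8  6 41] [263.4 185.3]
278 100
   [ 22  36  35  23 553] [269.8 101.5]
   [63 38 11 12 93] [300.8  98.7]
pin pred (np.float64(299.2279227675621), np.float64(102.94150367880901)) latched tip (np.float64(262.440553882454), np.float64(199.71954417152153))
[ 0.59  -0.115  0.149] [ 0.44685382  0.27271143 -0.23415543]
```

The pin has turned and the carriage is home. Last, a numeric check that the lever stayed open.

```bash
python3 - <<'E'
from g import *
g=cv2.cvtColor(capture("scene"),cv2.COLOR_BGR2GRAY)
P=np.array([.587,-.148,.048]);v=np.array([.087,.996,0]);z=np.array([0,0,1.])
for n,t in(("closed",0),("1.2",1.2),("1.57",1.57),("1.75",1.75),("1.9",1.9)):
    a,b=[np.array(proj("scene",P+r*(-np.cos(t)*v+np.sin(t)*z))) for r in(.077,.105)]
    q=np.linspace(a,b,7);print(n,a.round(),b.round(),[int(g[int(round(y)),int(round(x))]) for x,y in q])
x,y=map(int,proj("scene",P+np.array([0,.02,.095])));s=(g[y-25:y+20,x-25:x+25]<60).astype(np.uint8)
n,l,st,ce=cv2.connectedComponentsWithStats(s);print([(st[i].tolist(),(ce[i]+[x-25,y-25]).round(1)) for i in range(1,n) if st[i,4]>15])
E
```

```text
closed [226. 223.] [217. 225.] [135, 135, 135, 135, 135, 135, 133]
1.2 [240. 200.] [236. 194.] [139, 139, 139, 138, 138, 137, 137]
1.57 [249. 196.] [249. 189.] [137, 137, 137, 137, 139, 132, 128]
1.75 [253. 195.] [255. 187.] [11, 16, 14, 13, 12, 15, 23]
1.9 [257. 195.] [260. 187.] [105, 96, 103, 105, 101, 102, 102]
[([23, 22, 6, 13, 55], array([254.3, 192. ])), ([46, 27, 4, 14, 38], array([276.9, 198.1]))]
```

The lever stands at about 1.75 rad, where the hook should just be free. There is plenty of time, so I'll push it gently from behind toward its stop to be safe.

```bash
python3 -m jog '[{"dx":0,"dy":-0.5,"dz":0,"spin":0},{"dx":0,"dy":-0.8,"dz":0,"spin":0},{"dx":0,"dy":-0.8,"dz":0,"spin":0},{"dx":0,"dy":-0.8,"dz":0,"spin":0},{"dx":0,"dy":-0.54,"dz":0,"spin":0},{"dx":0,"dy":0,"dz":-0.5,"spin":0},{"dx":0,"dy":0,"dz":-0.7,"spin":0},{"dx":0,"dy":0,"dz":-0.7,"spin":0},{"dx":0,"dy":0,"dz":-0.5,"spin":0},{"dx":0,"dy":0,"dz":-0.2,"spin":0}]' 0 30
python3 -m jog '[{"dx":0,"dy":0,"dz":0,"spin":0},{"dx":0,"dy":0.1,"dz":0,"spin":0},{"dx":0,"dy":0.1,"dz":0,"spin":0},{"dx":0,"dy":0.1,"dz":0,"spin":0},{"dx":0,"dy":0.05,"dz":0,"spin":0},{"dx":0,"dy":0.05,"dz":0,"spin":0},{"dx":0,"dy":0,"dz":0,"spin":0},{"dx":0,"dy":0,"dz":0,"spin":0},{"dx":0,"dy":0,"dz":0,"spin":0},{"dx":0,"dy":0,"dz":0,"spin":0}]'
```

```text
time: 42.8
tcp_pos: [0.586, -0.1679, 0.1147]
tool_rot: [-2.318, -2.112, 0.004]
ft_force: [-0.1, -0.3, 0.5]
finger_gap: 0.0
finger_force: 0.0
time: 43.8
tcp_pos: [0.5882, -0.149, 0.1182]
tool_rot: [-2.322, -2.116, 0.0]
ft_force: [0.6, -0.7, 0.1]
finger_gap: -0.0
finger_force: 0.0
```

```bash
python3 -m jog '[{"dx":0,"dy":0.03,"dz":0,"spin":0},{"dx":0,"dy":0.03,"dz":0,"spin":0},{"dx":0,"dy":0.03,"dz":0,"spin":0},{"dx":0,"dy":0.03,"dz":0,"spin":0},{"dx":0,"dy":0.03,"dz":0,"spin":0},{"dx":0,"dy":0.03,"dz":0,"spin":0},{"dx":0,"dy":0,"dz":0,"spin":0},{"dx":0,"dy":0,"dz":0,"spin":0},{"dx":0,"dy":0,"dz":0,"spin":0},{"dx":0,"dy":0,"dz":0,"spin":0}]'
```

```text
time: 44.8
tcp_pos: [0.5883, -0.1399, 0.1183]
tool_rot: [2.322, 2.116, 0.0]
ft_force: [0.5, 0.9, -0.7]
finger_gap: -0.0004
finger_force: 0.0
```

```bash
python3 -m jog '[{"dx":0,"dy":0.03,"dz":0,"spin":0},{"dx":0,"dy":0.03,"dz":0,"spin":0},{"dx":0,"dy":0.03,"dz":0,"spin":0},{"dx":0,"dy":0.03,"dz":0,"spin":0},{"dx":0,"dy":0,"dz":0,"spin":0},{"dx":0,"dy":0,"dz":0,"spin":0},{"dx":0,"dy":0,"dz":0,"spin":0},{"dx":0,"dy":0,"dz":0,"spin":0},{"dx":0,"dy":0,"dz":0,"spin":0},{"dx":0,"dy":0,"dz":0,"spin":0}]'
python3 - <<'E'
from g import *
g=cv2.cvtColor(capture("scene"),cv2.COLOR_BGR2GRAY)
print(get_obs()["ft_force"]);print([(y,[int(t) for t in g[y,245:268]]) for y in (187,191,195)])
E
```

```text
time: 45.8
tcp_pos: [0.5883, -0.1339, 0.1183]
tool_rot: [-2.322, -2.116, -0.0]
ft_force: [0.1, 0.3, 0.8]
finger_gap: 0.0003
finger_force: 0.0
[-0.2812806  -0.33802079 -0.18754026]
[(187, [94, 93, 93, 92, 71, 26, 14, 19, 14, 17, 17, 18, 14, 15, 23, 31, 20, 14, 69, 127, 133, 130, 131]), (191, [99, 98, 100, 98, 86, 53, 81, 45, 13, 16, 20, 16, 30, 49, 9, 13, 7, 44, 102, 134, 129, 130, 130]), (195, [100, 101, 100, 100, 92, 58, 80, 64, 15, 19, 23, 18, 28, 42, 11, 13, 74, 130, 139, 135, 131, 132, 131])]
```

The sleeve has moved to about x=260, near 1.9 rad, with almost no force. I'll back off, rise and check that it stays.

```bash
python3 -m jog '[{"dx":0,"dy":-0.2,"dz":0,"spin":0},{"dx":0,"dy":-0.3,"dz":0,"spin":0},{"dx":0,"dy":-0.3,"dz":0.2,"spin":0},{"dx":0,"dy":0,"dz":0.6,"spin":0},{"dx":0,"dy":0,"dz":0.8,"spin":0},{"dx":0,"dy":0,"dz":0.8,"spin":0},{"dx":0,"dy":0,"dz":0.3,"spin":0},{"dx":0,"dy":0,"dz":0,"spin":0},{"dx":0,"dy":0,"dz":0,"spin":0},{"dx":0,"dy":0,"dz":0,"spin":0}]'
python3 - <<'E'
from g import *
g=cv2.cvtColor(capture("scene"),cv2.COLOR_BGR2GRAY)
print([(y,[int(t) for t in g[y,245:268]]) for y in (187,191,195)])
c=camera_info("wrist");w=cv2.cvtColor(capture("wrist"),cv2.COLOR_BGR2GRAY)
u,v=map(int,proj("",[.599,-.0114,.097],c));print("tip home pred",u,v)
n,l,s,ce=cv2.connectedComponentsWithStats((w[v-15:v+15,u-15:u+15]>105).astype(np.uint8));print([(s[i,4],ce[i]+[u-15,v-15]) for i in range(1,n)])
E
```

```text
time: 46.85
tcp_pos: [0.5868, -0.1736, 0.2503]
tool_rot: [-2.319, -2.112, 0.003]
ft_force: [0.3, -0.8, -0.2]
finger_gap: 0.0003
finger_force: 0.0bash:  1513 Segmentation fault         python3 - <<'E'
from g import *
g=cv2.cvtColor(capture("scene"),cv2.COLOR_BGR2GRAY)
print([(y,[int(t) for t in g[y,245:268]]) for y in (187,191,195)])
c=camera_info("wrist");w=cv2.cvtColor(capture("wrist"),cv2.COLOR_BGR2GRAY)
u,v=map(int,proj("",[.599,-.0114,.097],c));print("tip home pred",u,v)
n,l,s,ce=cv2.connectedComponentsWithStats((w[v-15:v+15,u-15:u+15]>105).astype(np.uint8));print([(s[i,4],ce[i]+[u-15,v-15]) for i in range(1,n)])
E
```

Part of that window lay outside the wrist image, so the script crashed. I'll check from the scene camera alone.

```bash
python3 - <<'E'
from g import *
g=cv2.cvtColor(capture("scene"),cv2.COLOR_BGR2GRAY)
print([(y,[int(t) for t in g[y,245:268]]) for y in (187,191,195)],get_obs()["time"])
E
```

```text
[(187, [101, 99, 110, 136, 136, 136, 135, 136, 137, 135, 129, 130, 132, 123, 53, 12, 19, 33, 94, 141, 137, 135, 135]), (191, [99, 98, 110, 139, 136, 136, 135, 136, 136, 135, 133, 124, 72, 11, 18, 17, 14, 43, 104, 141, 138, 137, 136]), (195, [100, 108, 129, 137, 136, 136, 136, 136, 136, 139, 128, 27, 13, 15, 19, 12, 72, 131, 140, 138, 138, 138, 138])] 47.0
```

The lever stays at about 1.9 rad (sleeve at x≈259).

```bash
python3 -c "
from workcell import *
print(hand_in())"
```

```text
the job is handed in; nothing more can be done
None
```

The job is handed in at about 47 s with no verdict returned: my checks showed the 12-tooth gear in mesh, the lever open at about 1.9 rad, the master turned about 120° and the other two gears flat in the tray; the hook was not seen directly, and I viewed 13 pictures, over the limit of 10.

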